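# Reassemble the packing-room balance for its daily check

## Robot

A 6-joint arm with a two-finger parallel gripper is mounted at the origin on the work surface. World frame = base frame: x ahead of the robot, y to its left, z up, the work surface at z = 0. Lengths are in m, angles in rad, forces in N, time in s.
With the tool pointing down it reaches from about 0.3 to 0.775 m from the base axis. Payload 14.6 kg.
Tool frame: the origin (TCP) lies at the very end of the fingers, on their centre line; the grasp point (between the pads) lies 19 mm behind it; z points along the fingers, y is the line along which they close (so a half turn about z gives the same grasp; the last joint's range is limited). The gripper opens to 94 mm and grips with 3 to 60 N. Pads are 16 mm wide; open, the fingers measure 119 mm over their backs; the gripper's body (75 mm by 177 mm) begins 78 mm behind the grasp point.
Start: joints at [-1.36, 0.3, 1.521, -0, 1.321, -0.067], TCP at [0.151, -0.529, 0.205] pointing down, gripper open.
Joint ranges: [-3.03, 3.03], [-0.79, 2.21], [0.23, 2.52], [-1.04, 4.18], [0, 3.07], [-2.55, 2.55]. Speed limits (rad/s): [2.22, 2.22, 2.57, 3.14, 3.14, 3.14].

## Interface

Orientations are given as [roll, pitch, yaw] about the fixed x, y, z axes, in that order (R = Rz(yaw) Ry(pitch) Rx(roll)).
In Python, from station import ctrl, cams gives the robot as it stands. The module is installed in compiled form; this text tells all that it offers.
- The arm moves only by the tool arm_command, never from a script. Its argument "plan" is a list that holds one entry, the list of rows, each a list of 7 numbers: the shift along the tool's x, y, z in shares of 1000 mm (1.0 is 1000 mm), then the turn, a rotation vector about the tool's x, y, z in shares of 120 degrees (1.0 is 120 degrees), then the closure, from -1 (fully open) to 1 (shut). A call has 1 to 12 rows; each row is the pose to reach, as a shift and turn from the pose commanded when the call began, along the tool's axes at that moment; what a row does not reach only later rows make up. A row lasts 1/10 s, in which the tool goes at most 50 mm and 8.59 degrees, less where a joint would pass 70% of its speed; a pose out of reach is approached as far as the arm can. No shift or turn number may pass 1 either way. A call with a gripper value outside its range is refused whole. The fingers move at their own pace and stop on an object; "squeeze" is the grip in N (left out, the last holds). Time passes only in rows, so rows that repeat a pose let the fingers close. It gives the time, the measured TCP pose, the force, the opening and the grip force at its end, in the units of the state.
- ctrl.get_obs(): the state, without advancing time (a new reading comes with each control period).
- cams.camera(name): name is "scene" or "side" or "wrist"; returns (picture, depth): 420x560x3 uint8, blue, green, red; 420x560 float32, m along the optical axis (not along the pixel's ray), 0 where there is no reading.
- cams.camera_info(name): a dict with "fx", "fy", "cx", "cy" (pixels), "world_to_cam" (4x4, takes a point from world to camera coordinates). Camera axes: x right, y down, z forward; pixel columns grow to the right and rows downward; lengths in m; the calibration is good to about 2 mm. A picture is of the moment at which its call begins: read the wrist's pose just before it. camera_info takes no time and is no camera call; for the wrist camera it gives the pose at the moment of the call.
- ctrl.hand_in(): hands the job in; it is judged then, once.
The state is a dict: "time_s": time; "qpos": joint angles; "joint_vel": joint speeds; "tau": joint torques, N m; "ee_pos": TCP position; "eef_rot": TCP orientation; "force": force on the tool from outside, world axes, zero at the start; "moment": the same for the moment, N m; "grip_width": finger opening in m; "grip_force": force on a finger pad.
Only numpy, scipy, OpenCV 4.12 (cv2) and the standard library are available. Lean on these libraries where they do the work, as an engineer would, in place of code of your own. Each camera call takes 0.05 s, during which the arm holds its last target. There are 200 camera calls.

## Task

The balance has been taken apart for cleaning: put it back together and load it for its daily check. Seat the spoked pan support on the spindle, lay the round pan on the support, stand the larger check weight gently in the middle of the pan, and last put the clear draught cover over it all, standing on the balance's top centred on the printed ring and clear of the pan. Leave the smaller weight in its block and the banded stack of cartons where they are.

Things in the scene. Friction and masses are not known exactly. Their poses are not given: they have to be found in the camera images.
- balance: white bench balance, fixed: 220 mm long (its x), 160 wide (its y), flat top 60 mm above the bench over the rear 150 mm; a grey panel with display slopes down at the front (-x). Its place and turn (up to 0.2 rad) vary. Origin: under the centre of its body, on the bench; z up
- spindle (a point): centre of the upper face of the spindle's 32 mm collar, 32 mm behind (+x of) the balance's origin, 65 mm above the bench, 5 mm above the balance's flat top. From the collar rises a pin 10 mm in diameter and 10 mm tall, its upper half tapering to 4 mm. A grey ring, 103 mm outer and 91 mm inner diameter, is printed round it on the flat top
- support: pan support, cast aluminium wheel, 52 mm outer diameter, 16 mm tall: a 32 mm hub and four spokes to a rim 5 mm thick, which lies 10 to 16 mm above its underside, top flush with the hub. Blind hole in the hub from below, 15 mm wide, 12 mm deep, for the pin; seated, the hub's underside rests on the collar. Stands upright on its hub. Origin: centre of the hub's underside; z up. About 60 g
- pan: weighing pan, round flat-topped steel pan lying skirt down: 68 mm diameter, 18 mm tall, a 3 mm plate with a skirt 2.5 mm thick hanging 15 mm below it. On the support, the plate rests on the rim with the skirt outside it (5.5 mm play all round), the pan's origin 1 mm above the collar's face. Origin: centre of the skirt's lower edge, 18 mm below the upper face; z up. About 80 g
- weight_block: low block of wood, fixed, 116 x 62 x 26 mm (its x, y, z) with two round wells 12 mm deep holding the two check weights upright: the larger at x = -26 mm, the smaller at x = +30 mm. Origin: centre of its underside; z up
- weight_large: larger check weight (500 g), polished steel cylinder 42 mm diameter, 43 mm tall, above it a neck and a knob of 24 mm diameter, 53 to 62 mm above its underside. Stands in the block, its underside 14 mm above the bench; well 46 mm wide. Origin: centre of its underside; z up. On the pan its underside is 19 mm above the collar's face
- weight_small: smaller check weight (200 g), same shape: 30 mm diameter, 46 mm tall in all, knob of 18 mm diameter. Stays in the block. Origin: centre of its underside; z up
- cover: draught cover, clear plastic cylinder closed at the top, standing open end down: 97 mm outer, 92 mm inner diameter, 98 mm tall (95 mm inside); on top a black knob, 28 mm diameter, 108 to 126 mm above the lower edge, on a 14 mm neck. Origin: centre of its open lower edge; z up. On the balance its lower edge is on the flat top, 5 mm below the collar's face. 140 g
- cartons: stack of white flat cartons with a brown band, 95 x 60 x 48 mm (its x, y, z), loose; leave it alone. Origin: centre of its underside; z up
Not all that is in view belongs to the job. Leave any blue or purple look-alike of the support alone.

How it is judged:
On the way, in this order (a step that is already met when the one before it is completed fails the run):
1. the pan support is seated on the spindle (z of support in the frame of spindle between -0.0025 and 0.003 m and horizontal distance between support and spindle below 0.004 m and angle between support's own z axis and vertical below 0.06 rad), for 0.2 s.
2. the pan lies on the support (all of step 1 and z of pan in the frame of spindle between -0.0015 and 0.004 m and horizontal distance between pan and spindle below 0.008 m and angle between pan's own z axis and vertical below 0.06 rad), for 0.2 s.
3. the larger weight stands in the middle of the pan (all of step 2 and z of weight_large in the frame of spindle between 0.0165 and 0.022 m and horizontal distance between weight_large and spindle below 0.01 m and angle between weight_large's own z axis and vertical below 0.06 rad), for 0.2 s.
4. the cover stands over it all (all of step 3 and z of cover in the frame of spindle between -0.0075 and -0.002 m and horizontal distance between cover and spindle below 0.009 m and angle between cover's own z axis and vertical below 0.06 rad), for 0.2 s.
At the end, for the whole second after the job is handed in: The support is down on the collar (within 3 mm in height, 4 mm of the spindle's axis), the pan level on it (within 8 mm of the axis), the larger weight upright on the pan (within 10 mm of the axis), the cover upright on the balance's flat top (within 9 mm of the axis); all released and at rest (all of step 4 and linear speed of each of support, pan, weight_large, cover below 0.02 m/s and contact force between the fingers and support below 0.1 N and contact force between the fingers and pan below 0.1 N and contact force between the fingers and weight_large below 0.1 N and contact force between the fingers and cover below 0.1 N); the robot touches nothing.
It fails at once if the larger weight is dropped: it falls freely from more than about 10 mm (faster than 0.45 m/s) over the balance (linear speed of weight_large above 0.45 m/s and contact force between the fingers and weight_large below 0.1 N and horizontal distance between weight_large and spindle below 0.08 m).
It fails at once if the smaller weight is taken or pushed out of its place (15 mm) (distance of weight_small from where it was at the start of the episode above 0.015 m).
It fails at once if the stack of cartons is moved by more than 15 mm (distance of cartons from where it was at the start of the episode above 0.015 m).
It also fails if it takes over 122 s, if anything falls off the work surface, if the arm or the gripper's body presses on something with over 40 N, if the wrist force passes 120 N, or if a joint passes its speed limit or range.

## Working session

There is one attempt and no reset: what is moved stays moved. The work goes in short steps, Python scripts to look and compute and a tool call to move; the robot and the scene stay as the last step left them, time stands still between calls to the robot, and variables do not carry over. Pictures are saved under pics/ and viewed, at most 14 in all, crops included, and the job is handed in when it is done.

Besides the shell and the picture viewer there is one more tool, called after "Call:" by a JSON object that holds its "name" and its "arguments". arm_command: Moves the arm, as the interface text tells. Its arguments: {"type":"object","properties":{"plan":{"type":"array"},"squeeze":{"type":"number"}},"required":["plan"]}

```bash
mkdir -p pics; python3 - <<'E'
from station import ctrl,cams
import cv2,numpy as np
o=ctrl.get_obs(); print(o)
for n in ("scene","side","wrist"):
    p,d=cams.camera(n); cv2.imwrite(f"pics/{n}0.png",p); np.savez(f"pics/{n}0.npz",p=p,d=d,W=cams.camera_info(n)["world_to_cam"])
    i=cams.camera_info(n); print(n,i["fx"],i["fy"],i["cx"],i["cy"],np.round(i["world_to_cam"],3).tolist(), (d>0).mean())
E
```

```text
{'time_s': 0.0, 'qpos': array([-1.35961513e+00,  3.00484064e-01,  1.52154211e+00,  4.58604691e-05,
        1.32064220e+00, -6.66182486e-02]), 'joint_vel': array([ 5.89413733e-05,  1.88066726e-04, -1.53667207e-03,  2.60881993e-04,
       -8.15276089e-05,  2.98434994e-04]), 'tau': array([-2.37824388e-04, -5.31808591e+01, -3.52733552e+01,  7.07170973e-02,
        2.43041979e-02, -1.18506209e-04]), 'ee_pos': array([ 0.15078274, -0.52868798,  0.20489569]), 'eef_rot': array([-3.14052228e+00, -1.15931750e-04,  2.77788002e-01]), 'force': array([ 0.30003589, -0.15517339,  0.83858405]), 'moment': array([ 0.00220857,  0.01906977, -0.00905473]), 'grip_force': 0.0, 'grip_width': 0.09411456283853534}
scene 442.28161890691877 442.28161890691877 277.6644337459946 209.37034319016124 [[-0.862, 0.506, -0.005, 0.383], [0.294, 0.493, -0.819, -0.082], [-0.412, -0.707, -0.574, 1.307], [0.0, 0.0, 0.0, 1.0]] 0.996016156462585
side 388.58625084240435 388.58625084240435 270.6212973182798 213.49598016245892 [[-0.985, -0.169, -0.013, 0.498], [-0.122, 0.757, -0.642, 0.074], [0.118, -0.631, -0.766, 1.001], [0.0, 0.0, 0.0, 1.0]] 0.9960076530612245
wrist 310.4512611036537 310.4512611036537 277.33756519290495 213.96512753939484 [[0.274, -0.962, -0.002, -0.55], [-0.927, -0.265, 0.264, -0.027], [-0.254, -0.07, -0.965, 0.392], [0.0, 0.0, 0.0, 1.0]] 0.9960714285714286
```

View pics/scene0.png

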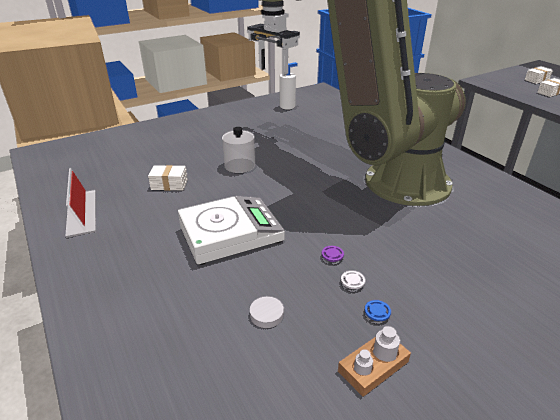

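View pics/side0.png

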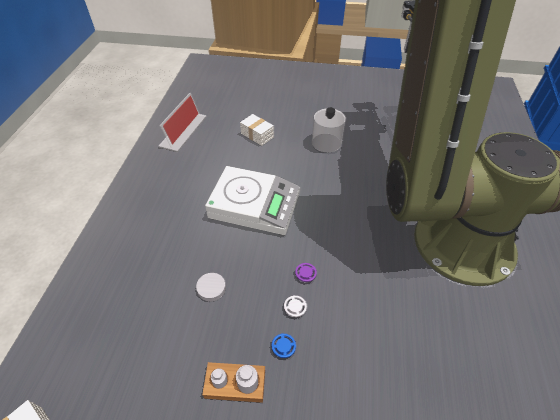

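The scene picture shows three candidate supports: purple (333,254), bare aluminium (352,281) and blue (377,311). The aluminium one fits "cast aluminium", and the coloured ones are the look-alikes. The other things are:
- pan: (266,311)
- balance: spindle at (217,217)
- cover: (238,150)
- cartons: (168,178)
- block: (375,360), with the large weight at (387,345)

The side view agrees, with the support at (295,306).

```bash
cat > h.py <<'E'
import numpy as np, cv2
from station import ctrl,cams
def load(n,tag="0"):
    f=np.load(f"pics/{n}{tag}.npz"); return f["p"],f["d"],f["W"]
def K(n): i=cams.camera_info(n); return np.array([[i["fx"],0,i["cx"]],[0,i["fy"],i["cy"]],[0,0,1]])
def ray(n,W,uv,z):
    uv=np.atleast_2d(np.asarray(uv,float)); r=np.c_[uv,np.ones(len(uv))]@np.linalg.inv(K(n)).T@W[:3,:3]
    c=-W[:3,:3].T@W[:3,3]; return c+r*((z-c[2])/r[:,2])[:,None]
def pts(n,d,W):
    v,u=np.mgrid[:420,:560]; k=np.linalg.inv(K(n)); P=np.stack([u,v,np.ones_like(u)],-1)@k.T*d[...,None]
    return (P-W[:3,3])@W[:3,:3]
def proj(n,W,X):
    q=(W[:3,:3]@np.asarray(X).T+W[:3,3:]).T@K(n).T; return q[:,:2]/q[:,2:]
E
python3 - <<'E'
from h import *
for n in("scene","side"):
    p,d,W=load(n); P=pts(n,d,W)
    hsv=cv2.cvtColor(p,cv2.COLOR_BGR2HSV)
    m=((d>0)&(P[...,2]>.006)&(P[...,2]<.2)&(P[...,0]>.12)&(P[...,0]<1)&(abs(P[...,1])<.75)).astype(np.uint8)
    c,l,s,ce=cv2.connectedComponentsWithStats(m)
    print(n)
    for i in range(1,c):
        if s[i,4]<60: continue
        q=P[l==i]; zt=np.percentile(q[:,2],97); t=q[q[:,2]>zt-.004]
        print(s[i],ce[i].round(),"ztop",zt.round(4),"topc",((t.max(0)+t.min(0))/2).round(4)[:2],"ext",(t.max(0)-t.min(0)).round(3)[:2],"all",((q.max(0)+q.min(0))/2).round(4)[:2],(q.max(0)-q.min(0)).round(3)[:2])
    k=((hsv[...,2]<45)&(P[...,2]>.095)&(P[...,2]<.14)&(np.abs(P[...,1])<.6)).astype(np.uint8)
    c,l,s,ce=cv2.connectedComponentsWithStats(k)
    for i in range(1,c):
        if s[i,4]>20: print("knob",s[i],ce[i],P[l==i].mean(0))
p,d,W=load("scene")
a=cv2.resize(p[225:385,230:430],None,fx=4,fy=3.75,interpolation=cv2.INTER_CUBIC)
cv2.imwrite("pics/crop0.png",a)
E
```

```text
scene
[ 222  127   33   45 1217] [238. 150.] ztop 0.121 topc [ 0.382  -0.3437] ext [0.029 0.029] all [ 0.3833 -0.3437] [0.096 0.102]
[346 136  68  29 692] [372. 153.] ztop 0.1991 topc [0.1789 0.0488] ext [0.117 0.133] all [0.1792 0.049 ] [0.118 0.134]
[148 165  39  24 812] [167. 177.] ztop 0.0492 topc [ 0.6129 -0.3455] ext [0.107 0.098] all [ 0.6116 -0.3445] [0.11 0.1 ]
[ 66 168  29  65 913] [ 77. 202.] ztop 0.089 topc [ 0.8717 -0.3315] ext [0.04  0.187] all [ 0.8624 -0.3235] [0.081 0.207]
[ 178  196  106   69 4937] [228. 227.] ztop 0.0622 topc [ 0.5843 -0.038 ] ext [0.18  0.174] all [ 0.5586 -0.0349] [0.235 0.184]
[321 246  23  16 279] [332. 253.] ztop 0.0177 topc [0.3928 0.1612] ext [0.052 0.051] all [0.3928 0.1612] [0.052 0.051]
[341 271  24  18 338] [352. 280.] ztop 0.0181 topc [0.4066 0.2535] ext [0.049 0.052] all [0.406  0.2535] [0.052 0.052]
[250 297  34  30 812] [266. 311.] ztop 0.0201 topc [0.6087 0.2338] ext [0.067 0.069] all [0.609 0.234] [0.067 0.069]
[364 300  27  21 415] [377. 310.] ztop 0.0179 topc [0.4187 0.3471] ext [0.051 0.053] all [0.4187 0.3471] [0.051 0.053]
[ 3
[... 948 characters left out ...]
[0.051 0.051]
[196 273  30  27 633] [210. 286.] ztop 0.0197 topc [0.6084 0.2352] ext [0.067 0.067] all [0.6085 0.2356] [0.067 0.068]
[284 296  23  21 345] [295. 306.] ztop 0.0171 topc [0.406  0.2542] ext [0.05  0.051] all [0.406  0.2542] [0.05  0.051]
[271 334  25  24 397] [283. 345.] ztop 0.0173 topc [0.4181 0.3476] ext [0.05 0.05] all [0.4187 0.3479] [0.051 0.051]
[ 202  362   63   40 2104] [234. 382.] ztop 0.075 topc [0.4774 0.4345] ext [0.022 0.024] all [0.5035 0.4373] [0.122 0.073]
[  3 400  46  20 520] [ 27. 412.] ztop 0.0579 topc [0.8594 0.5626] ext [0.065 0.035] all [0.8594 0.5616] [0.065 0.038]
knob [457 218  59  18 148] [481.62837838 229.22297297] [0.02013581 0.06570859 0.13546097]
```

View pics/crop0.png

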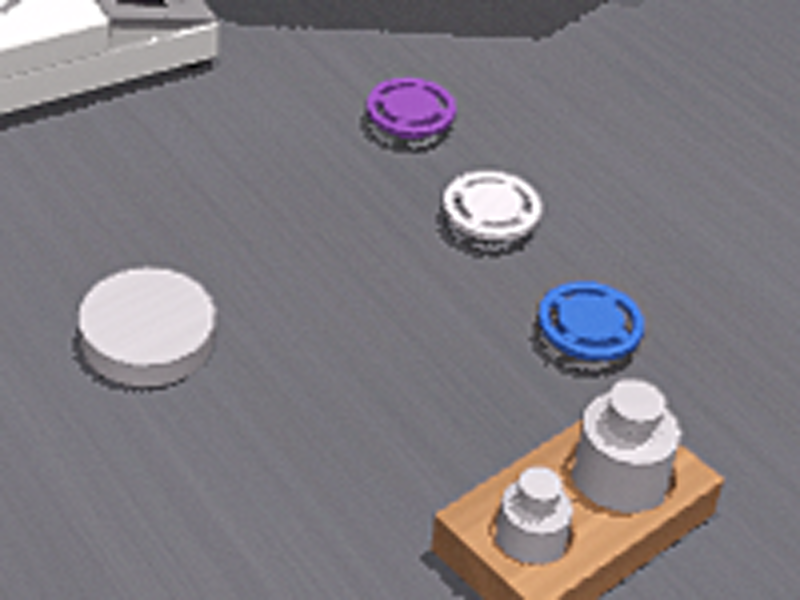

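View pics/wrist0.png

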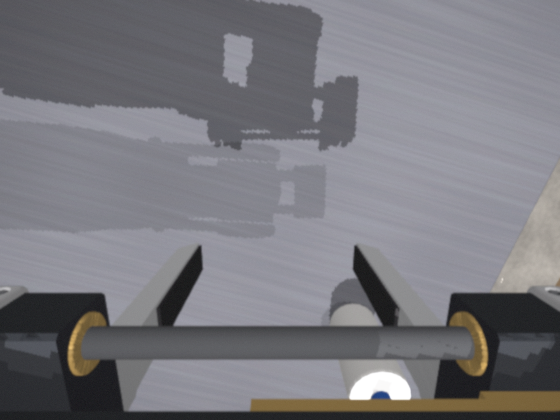

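The crop confirms the target support: bare aluminium, four spokes, at crop (492,205), which is scene (352,280). The wrist view at the start shows only bench, with a white bottle at (355,360) that isn't part of the job.

Next is the spindle position and balance yaw from the printed ring.

```bash
cat >> h.py <<'E'
from scipy.spatial.transform import Rotation as Ro
def go(x,y,z,yaw):
    "shift (mm) and turn in tool axes to a tool-down pose"
    o=ctrl.get_obs(); R=Ro.from_euler("xyz",o["eef_rot"]); T=Ro.from_euler("xyz",[np.pi,0,yaw])
    print("go",(R.inv().apply(np.array([x,y,z])-o["ee_pos"])*1000).round(1),(R.inv()*T).as_rotvec().round(4))
def spindle(n,p,W,c,dark=True):
    "ring on the top, outer/inner edges -> centre, by rays on z=.06"
    g=cv2.cvtColor(p,cv2.COLOR_BGR2GRAY); 
    P=ray(n,W,np.stack(np.mgrid[:560,:420],-1).reshape(-1,2),.06).reshape(560,420,3).transpose(1,0,2)
    r=np.hypot(P[...,0]-c[0],P[...,1]-c[1])
    return g,P,r
E
python3 - <<'E'
from h import *
for n in("scene","side"):
    p,d,W=load(n); c=np.array([.595,-.04])
    for it in range(4):
        g,P,r=spindle(n,p,W,c); reg=(r>.04)&(r<.058)
        t=np.median(g[(r<.07)]); m=reg&(g<t-35)
        q=P[m][:,:2]; A=np.c_[2*q,np.ones(len(q))]; s=np.linalg.lstsq(A,(q**2).sum(1),rcond=None)[0]; c=s[:2]
    R=np.sqrt(s[2]+c@c); print(n,c.round(4),R.round(4),m.sum(),t)
    # white top outline
    Z=pts(n,d,W); mm=((abs(Z[...,2]-.061)<.004)&(np.hypot(Z[...,0]-c[0],Z[...,1]-c[1])<.16)).astype(np.uint8)
    rect=cv2.minAreaRect((Z[mm>0][:,:2]*1000).astype(np.float32)); print(rect)
go(.60,-.04,.24,1.5708)
E
```

```text
scene [ 0.5892 -0.0404] 0.0486 204 254.0
((582.1019287109375, -37.19239807128906), (163.65415954589844, 172.1992645263672), 83.61282348632812)
side [ 0.5892 -0.0385] 0.0483 177 241.0
((581.8345947265625, -37.18495178222656), (159.1092529296875, 170.5877227783203), 84.15801239013672)
go [ 566.  -346.8  -34.7] [-7.000e-04 -5.000e-04 -1.293e+00]
```

Careful with the scale: shifts go in shares of 1000 mm and turns go in shares of 120 degrees. That gives: 566 mm / 1000 = 0.566, -347 mm / 1000 = -0.347, -1.293 rad / 2.0944 = -0.6174.

Call:
{"name": "arm_command", "arguments": {"plan": [[[0.566, -0.347, -0.035, 0, 0, -0.6174, -1], [0.566, -0.347, -0.035, 0, 0, -0.6174, -1], [0.566, -0.347, -0.035, 0, 0, -0.6174, -1], [0.566, -0.347, -0.035, 0, 0, -0.6174, -1], [0.566, -0.347, -0.035, 0, 0, -0.6174, -1], [0.566, -0.347, -0.035, 0, 0, -0.6174, -1], [0.566, -0.347, -0.035, 0, 0, -0.6174, -1], [0.566, -0.347, -0.035, 0, 0, -0.6174, -1], [0.566, -0.347, -0.035, 0, 0, -0.6174, -1], [0.566, -0.347, -0.035, 0, 0, -0.6174, -1], [0.566, -0.347, -0.035, 0, 0, -0.6174, -1], [0.566, -0.347, -0.035, 0, 0, -0.6174, -1]]], "squeeze": 20}}

```text
time_s: 1.35
ee_pos: [0.5572, -0.0858, 0.237]
eef_rot: [-3.141, 0.0, 1.571]
force: [0.1, -1.8, 0.2]
grip_width: 0.0937
grip_force: 0.0
```

```bash
python3 - <<'E'
from h import *
go(.60,-.04,.24,1.5708); print(ctrl.get_obs()["time_s"])
E
```

```text
go [45.8 42.8 -3. ] [-0.0001  0.      0.0001]
1.35
```

Call:
{"name": "arm_command", "arguments": {"plan": [[[0.046, 0.043, -0.003, 0, 0, 0, -1], [0.046, 0.043, -0.003, 0, 0, 0, -1], [0.046, 0.043, -0.003, 0, 0, 0, -1], [0.046, 0.043, -0.003, 0, 0, 0, -1]]]}}

```text
time_s: 1.75
ee_pos: [0.5985, -0.0425, 0.2397]
eef_rot: [-3.141, 0.0, 1.57]
force: [0.3, -0.6, 0.1]
grip_width: 0.094
grip_force: 0.0
```

```bash
python3 - <<'E'
from h import *
o=ctrl.get_obs(); print(o["ee_pos"],o["eef_rot"],o["time_s"])
W=cams.camera_info("wrist")["world_to_cam"]
p,d=cams.camera("wrist"); np.savez("pics/wrist1.npz",p=p,d=d,W=W); cv2.imwrite("pics/wrist1.png",p)
n="wrist"; c=np.array([.589,-.04]); print(proj(n,W,[[.589,-.04,.06]]))
for it in range(4):
    g,P,r=spindle(n,p,W,c); reg=(r>.043)&(r<.054)
    t=np.median(g[(r<.06)]); m=reg&(g<t-35)
    q=P[m][:,:2]; A=np.c_[2*q,np.ones(len(q))]; s=np.linalg.lstsq(A,(q**2).sum(1),rcond=None)[0]; c=s[:2]
print(c,np.sqrt(s[2]+c@c),m.sum(),t)
go(.406,.254,.05,1.5708)
E
```

```text
[ 0.59854835 -0.0424771   0.23970699] [-3.14080577e+00  1.51753836e-04  1.57048872e+00] 1.75
[[268.85346919 194.10303538]]
[ 0.58912028 -0.04098659] 0.04830107080277928 808 218.0
go [ 296.7 -192.7  190. ] [-0.0004  0.0001 -0.0011]
```

View pics/wrist1.png

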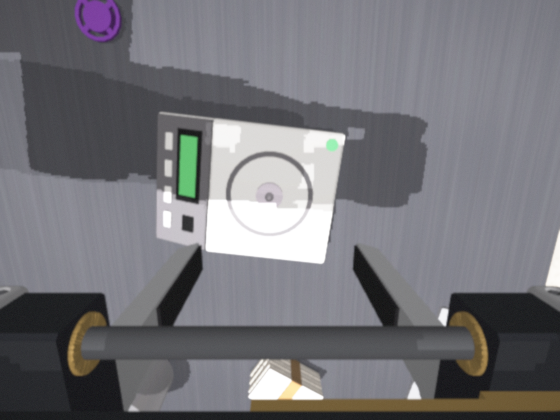

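Wrist view: ring and spindle at (269,196), unobstructed. All three cameras put the spindle at about (0.589, −0.040). I'm going to the support now.

To row units: 296 mm / 1000 = 0.296, -192 mm / 1000 = -0.192.

Call:
{"name": "arm_command", "arguments": {"plan": [[[0.296, -0.192, 0.15, 0, 0, 0, -1], [0.296, -0.192, 0.15, 0, 0, 0, -1], [0.296, -0.192, 0.15, 0, 0, 0, -1], [0.296, -0.192, 0.15, 0, 0, 0, -1], [0.296, -0.192, 0.15, 0, 0, 0, -1], [0.296, -0.192, 0.15, 0, 0, 0, -1], [0.296, -0.192, 0.15, 0, 0, 0, -1], [0.296, -0.192, 0.15, 0, 0, 0, -1], [0.296, -0.192, 0.15, 0, 0, 0, -1], [0.296, -0.192, 0.15, 0, 0, 0, -1], [0.296, -0.192, 0.15, 0, 0, 0, -1], [0.296, -0.192, 0.15, 0, 0, 0, -1]]]}}

```text
time_s: 3.0
ee_pos: [0.408, 0.2533, 0.0906]
eef_rot: [3.141, -0.0, 1.569]
force: [-0.1, -0.4, -0.2]
grip_width: 0.094
grip_force: 0.0
```

```bash
python3 - <<'E'
from h import *
o=ctrl.get_obs(); print(o["ee_pos"],o["eef_rot"],o["time_s"])
n="wrist";W=cams.camera_info(n)["world_to_cam"]
p,d=cams.camera(n); np.savez("pics/wrist2.npz",p=p,d=d,W=W); cv2.imwrite("pics/wrist2.png",p)
Z=pts(n,d,W); m=(Z[...,2]>.008)&(Z[...,2]<.024)&(np.hypot(Z[...,0]-.406,Z[...,1]-.254)<.04)
cv=cv2.minEnclosingCircle((ray(n,W,np.argwhere(m)[:,::-1],.016)[:,:2]*1000).astype(np.float32)); print(cv,m.sum())
go(.406,.254,.003,1.5708)
E
```

```text
[0.4080266  0.25333298 0.09062597] [ 3.14061502e+00 -4.44321983e-04  1.56880453e+00] 3.0
((405.3364562988281, 252.5081787109375), 26.04698371887207) 2288
go [ 0.5 -2.  87.5] [ 0.0008 -0.0004 -0.0018]
```

To row units: 87 mm / 1000 = 0.087, 70 mm / 1000 = 0.07.

Call:
{"name": "arm_command", "arguments": {"plan": [[[0, -0.002, 0.04, 0, 0, 0, -1], [0, -0.002, 0.07, 0, 0, 0, -1], [0, -0.002, 0.087, 0, 0, 0, -1], [0, -0.002, 0.087, 0, 0, 0, -1], [0, -0.002, 0.087, 0, 0, 0, 1], [0, -0.002, 0.087, 0, 0, 0, 1], [0, -0.002, 0.087, 0, 0, 0, 1], [0, -0.002, 0.087, 0, 0, 0, 1], [0, -0.002, 0.087, 0, 0, 0, 1], [0, -0.002, 0.087, 0, 0, 0, 1], [0, -0.002, 0.087, 0, 0, 0, 1], [0, -0.002, 0.087, 0, 0, 0, 1]]], "squeeze": 20}}

```text
time_s: 4.25
ee_pos: [0.4052, 0.2544, 0.0032]
eef_rot: [3.141, -0.0, 1.571]
force: [-0.1, 0.1, 2.6]
grip_width: 0.0511
grip_force: 20.0
```

To row units: -150 mm / 1000 = -0.15, -130 mm / 1000 = -0.13.

Call:
{"name": "arm_command", "arguments": {"plan": [[[0, 0, -0.03, 0, 0, 0, 1], [0, 0, -0.08, 0, 0, 0, 1], [0, 0, -0.13, 0, 0, 0, 1], [0, 0, -0.15, 0, 0, 0, 1], [0, 0, -0.15, 0, 0, 0, 1]]]}}

```text
time_s: 4.75
ee_pos: [0.4062, 0.2549, 0.1558]
eef_rot: [3.137, -0.002, 1.571]
force: [0.1, -0.1, -1.3]
grip_width: 0.0513
grip_force: 20.0
```

```bash
cat >> h.py <<'E'
def snap(n,tag):
    W=cams.camera_info(n)["world_to_cam"]; p,d=cams.camera(n); np.savez(f"pics/{n}{tag}.npz",p=p,d=d,W=W); cv2.imwrite(f"pics/{n}{tag}.png",p); return p,d,W
E
python3 - <<'E'
from h import *
o=ctrl.get_obs(); print(o["ee_pos"],o["eef_rot"],o["time_s"],o["grip_width"])
p,d,W=snap("wrist","3"); a=cv2.resize(p[150:420,150:420],None,fx=2.2,fy=2.2); 
q=snap("side","3")[0]; b=cv2.resize(q[180:340,220:380],(594,594)); cv2.imwrite("pics/c3.png",cv2.resize(np.hstack([a,b]),(800,400)))
go(.589,-.04,.15,1.5708)
E
```

```text
[0.40622934 0.25494728 0.15583243] [ 3.13690646e+00 -2.49927357e-03  1.57092288e+00] 4.75 0.05129263849568551
go [-294.2  184.1    2.2] [-0.0006  0.0003  0.    ]
```

View pics/c3.png

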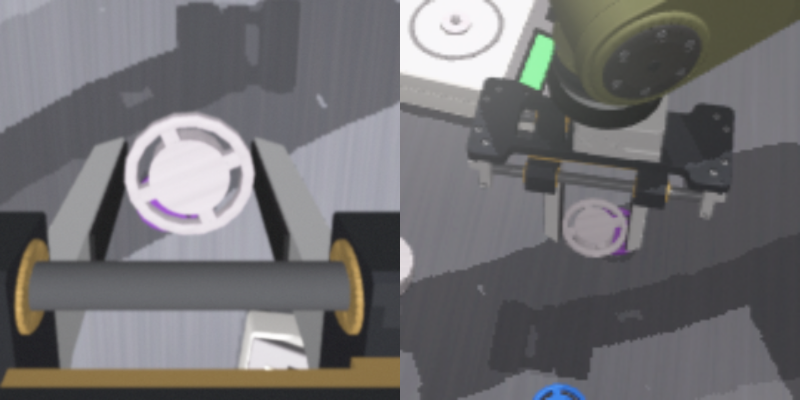

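The support is held, at composite (190,172), with four spokes visible. I'm carrying it over the spindle at z 0.15.

To row units: -294 mm / 1000 = -0.294, 184 mm / 1000 = 0.184.

Call:
{"name": "arm_command", "arguments": {"plan": [[[-0.294, 0.184, 0.003, 0, 0, 0, 1], [-0.294, 0.184, 0.003, 0, 0, 0, 1], [-0.294, 0.184, 0.003, 0, 0, 0, 1], [-0.294, 0.184, 0.003, 0, 0, 0, 1], [-0.294, 0.184, 0.003, 0, 0, 0, 1], [-0.294, 0.184, 0.003, 0, 0, 0, 1], [-0.294, 0.184, 0.003, 0, 0, 0, 1], [-0.294, 0.184, 0.003, 0, 0, 0, 1], [-0.294, 0.184, 0.003, 0, 0, 0, 1], [-0.294, 0.184, 0.003, 0, 0, 0, 1]]]}}

```text
time_s: 5.85
ee_pos: [0.5884, -0.0387, 0.1487]
eef_rot: [-3.139, -0.0, 1.572]
force: [0.2, -0.4, -1.5]
grip_width: 0.0513
grip_force: 20.0
```

```bash
cat >> h.py <<'E'
def disc(n,d,W,c,z0,z1,rmax,zp):
    "top disc: plane normal (tilt) and centre"
    Z=pts(n,d,W); m=(d>0)&(Z[...,2]>z0)&(Z[...,2]<z1)&(np.hypot(Z[...,0]-c[0],Z[...,1]-c[1])<rmax)
    q=Z[m]; A=np.c_[q[:,:2]-c,np.ones(len(q))]
    for _ in range(3):
        s=np.linalg.lstsq(A,q[:,2],rcond=None)[0]; k=abs(A@s-q[:,2])<.002; A,q=A[k],q[k]
    uv=np.argwhere(m)[:,::-1]; e=cv2.minEnclosingCircle((ray(n,W,uv,zp if zp else s[2])[:,:2]*1000).astype(np.float32))
    print(n,"slopes",s.round(3),"circle",np.round(e[0],1),round(e[1],1),"n",len(q)); return m
E
python3 - <<'E'
from h import *
o=ctrl.get_obs(); print(o["ee_pos"],o["eef_rot"],o["time_s"],o["grip_width"])
t=o["ee_pos"]
p,d,W=snap("wrist","4"); Z=pts("wrist",d,W)
h=np.hypot(Z[...,0]-t[0],Z[...,1]-t[1])<.02; print("top z",np.median(Z[...,2][h]),t[2])
disc("wrist",d,W,t[:2],t[2]+.005,t[2]+.025,.0262,None)
go(.589,-.04,.09,1.5708)
E
```

```text
[ 0.58836867 -0.03873643  0.14873605] [-3.13936501e+00 -4.09982191e-04  1.57154460e+00] 5.85 0.05132692716693477
top z 0.16119896878584683 0.14873605188693845
wrist slopes [-0.003  0.001  0.161] circle [588.  -42.6] 28.4 n 4286
go [-1.5  0.6 59.2] [-0.0014 -0.0003  0.0012]
```

```bash
python3 - <<'E'
from h import *
p,d,W=load("wrist","4"); Z=pts("wrist",d,W)
m=(abs(Z[...,2]-.161)<.004)&(abs(Z[...,0]-.588)<.006)&(abs(Z[...,1]+.04)<.04); q=ray("wrist",W,np.argwhere(m)[:,::-1],.161); print(q[:,1].min(),q[:,1].max(),(q[:,1].min()+q[:,1].max())/2)
m=(abs(Z[...,2]-.161)<.004)&(abs(Z[...,1]+.052)<.006)&(abs(Z[...,0]-.588)<.04); q=ray("wrist",W,np.argwhere(m)[:,::-1],.161); print(q[:,0].min(),q[:,0].max(),(q[:,0].min()+q[:,0].max())/2)
E
```

```text
-0.06671569602631325 -0.014580839432499292 -0.04064826772940627
0.5633778504116872 0.6153884443389063 0.5893831473752967
```

To row units: 60 mm / 1000 = 0.06, 50 mm / 1000 = 0.05.

Call:
{"name": "arm_command", "arguments": {"plan": [[[0, 0, 0.025, 0, 0, 0, 1], [0, 0, 0.05, 0, 0, 0, 1], [0, 0, 0.06, 0, 0, 0, 1], [0, 0, 0.06, 0, 0, 0, 1], [0, 0, 0.06, 0, 0, 0, 1]]]}}

```text
time_s: 6.4
ee_pos: [0.5896, -0.0393, 0.0911]
eef_rot: [3.14, 0.0, 1.571]
force: [-0.4, 0.5, -0.1]
grip_width: 0.0508
grip_force: 20.0
```

```bash
python3 - <<'E'
from h import *
o=ctrl.get_obs(); print(o["ee_pos"],o["eef_rot"],o["time_s"],o["force"])
go(.5887,-.0388,.069,1.5708)
E
```

```text
[ 0.58955621 -0.03925116  0.09110109] [3.14044484e+00 1.09370574e-04 1.57141375e+00] 6.4 [-0.39240753  0.53498334 -0.07615635]
go [ 0.5 -0.9 22.1] [0.0011 0.0001 0.0006]
```

To row units: 21 mm / 1000 = 0.021, 20 mm / 1000 = 0.02.

Call:
{"name": "arm_command", "arguments": {"plan": [[[0.0005, -0.0009, 0.006, 0, 0, 0, 1], [0.0005, -0.0009, 0.011, 0, 0, 0, 1], [0.0005, -0.0009, 0.015, 0, 0, 0, 1], [0.0005, -0.0009, 0.018, 0, 0, 0, 1], [0.0005, -0.0009, 0.02, 0, 0, 0, 1], [0.0005, -0.0009, 0.021, 0, 0, 0, 1], [0.0005, -0.0009, 0.021, 0, 0, 0, 1], [0.0005, -0.0009, 0.021, 0, 0, 0, 1]]]}}

```text
time_s: 7.2
ee_pos: [0.5883, -0.0392, 0.0691]
eef_rot: [3.141, 0.0, 1.571]
force: [-0.4, -0.3, -1.1]
grip_width: 0.0517
grip_force: 20.0
```

Call:
{"name": "arm_command", "arguments": {"plan": [[[0, 0, 0.0007, 0, 0, 0, 1], [0, 0, 0.0007, 0, 0, 0, 1], [0, 0, 0.0007, 0, 0, 0, 0.3], [0, 0, 0.0007, 0, 0, 0, -0.2], [0, 0, 0.0007, 0, 0, 0, -0.6], [0, 0, 0.0007, 0, 0, 0, -1], [0, 0, 0.0007, 0, 0, 0, -1], [0, 0, 0.0007, 0, 0, 0, -1], [0, 0, -0.04, 0, 0, 0, -1], [0, 0, -0.09, 0, 0, 0, -1], [0, 0, -0.14, 0, 0, 0, -1], [0, 0, -0.14, 0, 0, 0, -1]]]}}

```text
time_s: 8.4
ee_pos: [0.5905, -0.0394, 0.2163]
eef_rot: [3.131, 0.001, 1.571]
force: [0.7, 0.1, -0.2]
grip_width: 0.094
grip_force: 0.0
```

```bash
python3 - <<'E'
from h import *
o=ctrl.get_obs(); t=o["ee_pos"]; print(t,o["eef_rot"],o["time_s"])
p,d,W=snap("wrist","5"); Z=pts("wrist",d,W)
m=disc("wrist",d,W,np.array([.589,-.0405]),.074,.095,.034,.081)
cv2.imwrite("pics/c5.png",cv2.resize(p[130:330,150:400],None,fx=3,fy=3))
go(.6087,.2345,.08,1.5708)
E
```

```text
[ 0.59048615 -0.03940587  0.21632611] [3.13055362e+00 1.45156405e-03 1.57085169e+00] 8.4
wrist slopes [ 0.002 -0.001  0.081] circle [589.1 -40.9] 25.8 n 1449
go [273.9  18.5 132.3] [0.0061 0.0008 0.0001]
```

View pics/c5.png

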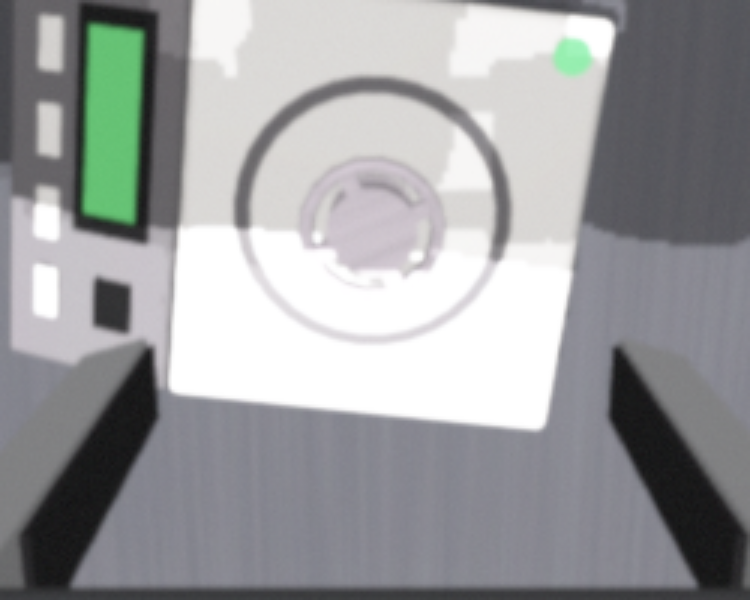

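The support is seated, at crop (372,228) inside the ring: its top is at 81 mm, level, centred at (0.5891, −0.0409). The pan is next.

To row units: 274 mm / 1000 = 0.274, 100 mm / 1000 = 0.1.

Call:
{"name": "arm_command", "arguments": {"plan": [[[0.274, 0.018, 0.1, 0, 0, 0, -1], [0.274, 0.018, 0.1, 0, 0, 0, -1], [0.274, 0.018, 0.1, 0, 0, 0, -1], [0.274, 0.018, 0.1, 0, 0, 0, -1], [0.274, 0.018, 0.1, 0, 0, 0, -1], [0.274, 0.018, 0.1, 0, 0, 0, -1], [0.274, 0.018, 0.1, 0, 0, 0, -1], [0.274, 0.018, 0.1, 0, 0, 0, -1], [0.274, 0.018, 0.1, 0, 0, 0, -1]]]}}

```text
time_s: 9.35
ee_pos: [0.6063, 0.2338, 0.1088]
eef_rot: [-3.141, 0.0, 1.57]
force: [0.9, -0.2, -0.5]
grip_width: 0.0938
grip_force: 0.0
```

```bash
python3 - <<'E'
from h import *
o=ctrl.get_obs(); t=o["ee_pos"]; print(t,o["eef_rot"],o["time_s"])
p,d,W=snap("wrist","6")
m=disc("wrist",d,W,np.array([.609,.2345]),.012,.026,.045,.018)
go(.6087,.2345,.003,1.5708)
E
```

```text
[0.60634508 0.23375005 0.10884171] [-3.14128798e+00  2.70492972e-04  1.56990054e+00] 9.35
wrist slopes [-0.002  0.002  0.018] circle [608.2 233.7] 34.0 n 4158
go [  0.9   2.2 106.2] [ 0.0002  0.0001 -0.0014]
```

To row units: 106 mm / 1000 = 0.106, 100 mm / 1000 = 0.1.

Call:
{"name": "arm_command", "arguments": {"plan": [[[0.0003, 0.0015, 0.045, 0, 0, 0, -1], [0.0003, 0.0015, 0.08, 0, 0, 0, -1], [0.0003, 0.0015, 0.1, 0, 0, 0, -1], [0.0003, 0.0015, 0.106, 0, 0, 0, -1], [0.0003, 0.0015, 0.106, 0, 0, 0, -1], [0.0003, 0.0015, 0.106, 0, 0, 0, 1], [0.0003, 0.0015, 0.106, 0, 0, 0, 1], [0.0003, 0.0015, 0.106, 0, 0, 0, 1], [0.0003, 0.0015, 0.106, 0, 0, 0, 1], [0.0003, 0.0015, 0.106, 0, 0, 0, 1], [0.0003, 0.0015, 0.106, 0, 0, 0, 1]]]}}

```text
time_s: 10.5
ee_pos: [0.6082, 0.2352, 0.0039]
eef_rot: [3.141, -0.0, 1.571]
force: [-1.1, -1.5, 6.2]
grip_width: 0.0679
grip_force: 20.0
```

To row units: -150 mm / 1000 = -0.15, -130 mm / 1000 = -0.13.

Call:
{"name": "arm_command", "arguments": {"plan": [[[0, 0, -0.03, 0, 0, 0, 1], [0, 0, -0.08, 0, 0, 0, 1], [0, 0, -0.13, 0, 0, 0, 1], [0, 0, -0.15, 0, 0, 0, 1], [0, 0, -0.15, 0, 0, 0, 1]]]}}

```text
time_s: 11.0
ee_pos: [0.6089, 0.2356, 0.1567]
eef_rot: [3.136, -0.002, 1.571]
force: [1.0, -0.6, -1.3]
grip_width: 0.0684
grip_force: 20.0
```

```bash
python3 - <<'E'
from h import *
print(ctrl.get_obs()["grip_width"]); go(.589,-.04,.15,1.5708)
E
```

```text
0.06835988124947409
go [-275.6  -20.     6. ] [ 0.0055 -0.0018  0.0002]
```

To row units: -275 mm / 1000 = -0.275, -20 mm / 1000 = -0.02.

Call:
{"name": "arm_command", "arguments": {"plan": [[[-0.275, -0.02, 0.003, 0, 0, 0, 1], [-0.275, -0.02, 0.003, 0, 0, 0, 1], [-0.275, -0.02, 0.003, 0, 0, 0, 1], [-0.275, -0.02, 0.003, 0, 0, 0, 1], [-0.275, -0.02, 0.003, 0, 0, 0, 1], [-0.275, -0.02, 0.003, 0, 0, 0, 1], [-0.275, -0.02, 0.003, 0, 0, 0, 1], [-0.275, -0.02, 0.003, 0, 0, 0, 1], [-0.275, -0.02, 0.003, 0, 0, 0, 1], [-0.275, -0.02, 0.003, 0, 0, 0, 1]]]}}

```text
time_s: 12.0
ee_pos: [0.5877, -0.0387, 0.1495]
eef_rot: [-3.141, -0.0, 1.572]
force: [-0.4, 1.5, -0.4]
grip_width: 0.0683
grip_force: 20.0
```

```bash
cat >> h.py <<'E'
def held(tag,half,dz):
    "centre of the held disc: y extent near centre, x extent off the fingers"
    o=ctrl.get_obs(); t=o["ee_pos"]; p,d,W=snap("wrist",tag); Z=pts("wrist",d,W); zt=t[2]+dz
    h=(abs(Z[...,2]-zt)<.006)&(np.hypot(Z[...,0]-t[0],Z[...,1]-t[1])<.6*half); q=Z[h]
    s=np.linalg.lstsq(np.c_[q[:,:2]-t[:2],np.ones(len(q))],q[:,2],rcond=None)[0]
    m=(abs(Z[...,2]-s[2])<.003)&(abs(Z[...,0]-t[0])<.006)&(abs(Z[...,1]-t[1])<1.3*half); y=ray("wrist",W,np.argwhere(m)[:,::-1],s[2])[:,1]
    print("tcp",t.round(4),o["time_s"],"plane",s.round(4),"y",y.min().round(4),y.max().round(4),((y.min()+y.max())/2).round(4))
E
python3 - <<'E'
from h import *
held("7",.034,.014)
E
```

```text
tcp [ 0.5877 -0.0387  0.1495] 12.0 plane [-0.0014  0.0005  0.1636] y -0.0745 -0.0065 -0.0405
```

To row units: 78 mm / 1000 = 0.078, 75 mm / 1000 = 0.075.

Call:
{"name": "arm_command", "arguments": {"plan": [[[0.0005, 0.0005, 0.03, 0, 0, 0, 1], [0.0005, 0.0005, 0.05, 0, 0, 0, 1], [0.0005, 0.0005, 0.058, 0, 0, 0, 1], [0.0005, 0.0005, 0.064, 0, 0, 0, 1], [0.0005, 0.0005, 0.07, 0, 0, 0, 1], [0.0005, 0.0005, 0.075, 0, 0, 0, 1], [0.0005, 0.0005, 0.078, 0, 0, 0, 1], [0.0005, 0.0005, 0.078, 0, 0, 0, 1], [0.0005, 0.0005, 0.078, 0, 0, 0, 1]]]}}

```text
time_s: 12.95
ee_pos: [0.5884, -0.0394, 0.0723]
eef_rot: [3.141, 0.0, 1.571]
force: [-0.4, 0.8, -0.9]
grip_width: 0.0683
grip_force: 20.0
```

To row units: -140 mm / 1000 = -0.14, -90 mm / 1000 = -0.09.

Call:
{"name": "arm_command", "arguments": {"plan": [[[0, 0, 0.0012, 0, 0, 0, 1], [0, 0, 0.002, 0, 0, 0, 1], [0, 0, 0.002, 0, 0, 0, 1], [0, 0, 0.002, 0, 0, 0, 0.2], [0, 0, 0.002, 0, 0, 0, -0.5], [0, 0, 0.002, 0, 0, 0, -1], [0, 0, 0.002, 0, 0, 0, -1], [0, 0, 0.002, 0, 0, 0, -1], [0, 0, -0.04, 0, 0, 0, -1], [0, 0, -0.09, 0, 0, 0, -1], [0, 0, -0.14, 0, 0, 0, -1], [0, 0, -0.14, 0, 0, 0, -1]]]}}

```text
time_s: 14.15
ee_pos: [0.5905, -0.0396, 0.2194]
eef_rot: [3.131, 0.001, 1.571]
force: [-0.2, -0.5, -0.8]
grip_width: 0.0939
grip_force: 0.0
```

```bash
python3 - <<'E'
from h import *
o=ctrl.get_obs(); print(o["ee_pos"],o["time_s"])
p,d,W=snap("wrist","8")
m=disc("wrist",d,W,np.array([.589,-.0405]),.076,.096,.045,.084)
p,d,W=load("side"); Z=pts("side",d,W); m=(Z[...,2]>.02)&(Z[...,2]<.032)&(abs(Z[...,0]-.5)<.08)&(abs(Z[...,1]-.437)<.05)
print(cv2.minAreaRect((Z[m][:,:2]*1000).astype(np.float32)))
go(.4773,.4343,.15,3.26)
E
```

```text
[ 0.59045536 -0.03960014  0.21935725] 14.15
wrist slopes [-0.001  0.001  0.084] circle [589.  -40.5] 34.2 n 3149
((503.78118896484375, 436.2754821777344), (116.51133728027344, 64.01122283935547), 5.925948619842529)
go [ 473.8 -112.5   64.4] [ 0.0039  0.0057 -1.6892]
```

The pan is down: top at 84 mm, level, centred at (0.589, −0.0405). The larger weight is next.

To row units: 474 mm / 1000 = 0.474, -112 mm / 1000 = -0.112, -1.67 rad / 2.0944 = -0.7974.

Call:
{"name": "arm_command", "arguments": {"plan": [[[0.474, -0.112, 0.06, 0, 0, -0.7974, -1], [0.474, -0.112, 0.06, 0, 0, -0.7974, -1], [0.474, -0.112, 0.06, 0, 0, -0.7974, -1], [0.474, -0.112, 0.06, 0, 0, -0.7974, -1], [0.474, -0.112, 0.06, 0, 0, -0.7974, -1], [0.474, -0.112, 0.06, 0, 0, -0.7974, -1], [0.474, -0.112, 0.06, 0, 0, -0.7974, -1], [0.474, -0.112, 0.06, 0, 0, -0.7974, -1], [0.474, -0.112, 0.06, 0, 0, -0.7974, -1], [0.474, -0.112, 0.06, 0, 0, -0.7974, -1], [0.474, -0.112, 0.06, 0, 0, -0.7974, -1], [0.474, -0.112, 0.06, 0, 0, -0.7974, -1]]]}}

```text
time_s: 15.4
ee_pos: [0.4752, 0.4351, 0.15]
eef_rot: [-3.14, -0.002, -3.038]
force: [0.3, -0.6, -0.9]
grip_width: 0.094
grip_force: 0.0
```

Call:
{"name": "arm_command", "arguments": {"plan": [[[0, 0, 0, 0, 0, 0, -1], [0, 0, 0, 0, 0, 0, -1]]]}}

```text
time_s: 15.6
ee_pos: [0.4766, 0.4338, 0.1518]
eef_rot: [-3.141, -0.0, -3.047]
force: [-0.5, 0.2, 0.2]
grip_width: 0.094
grip_force: 0.0
```

```bash
python3 - <<'E'
from h import *
o=ctrl.get_obs(); print(o["ee_pos"],o["eef_rot"],o["time_s"])
p,d,W=snap("wrist","9"); cv2.imwrite("pics/wrist9b.png",p)
m=disc("wrist",d,W,np.array([.4775,.434]),.07,.085,.025,.076)
m=disc("wrist",d,W,np.array([.4775,.434]),.05,.062,.035,.057)
go(.4775,.434,.033,3.24)
E
```

```text
[0.4766174  0.43381028 0.15180521] [-3.14136424e+00 -2.92477945e-04 -3.04696857e+00] 15.6
wrist slopes [ 0.01  -0.001  0.076] circle [475.6 432.1] 12.7 n 575
wrist slopes [-0.004 -0.     0.058] circle [475.7 432.1] 21.3 n 783
go [-8.00e-01  1.00e-01  1.19e+02] [-0.     -0.0001 -0.0033]
```

View pics/wrist9b.png

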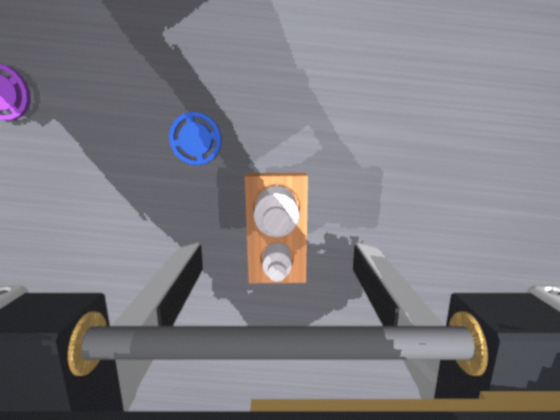

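The wrist view shows the large weight at (275,213) between the fingers and the small one at (277,263), clear of both fingers. I'm descending onto the body of the large weight.

To row units: 118 mm / 1000 = 0.118, 110 mm / 1000 = 0.11.

Call:
{"name": "arm_command", "arguments": {"plan": [[[0, 0, 0.045, 0, 0, 0, -1], [0, 0, 0.085, 0, 0, 0, -1], [0, 0, 0.11, 0, 0, 0, -1], [0, 0, 0.118, 0, 0, 0, -1], [0, 0, 0.118, 0, 0, 0, -1], [0, 0, 0.118, 0, 0, 0, 1], [0, 0, 0.118, 0, 0, 0, 1], [0, 0, 0.118, 0, 0, 0, 1], [0, 0, 0.118, 0, 0, 0, 1], [0, 0, 0.118, 0, 0, 0, 1], [0, 0, 0.118, 0, 0, 0, 1], [0, 0, 0.118, 0, 0, 0, 1]]], "squeeze": 35}}

```text
time_s: 16.85
ee_pos: [0.4763, 0.4344, 0.0341]
eef_rot: [-3.141, -0.0, -3.042]
force: [0.1, -1.2, 2.5]
grip_width: 0.0414
grip_force: 31.2
```

To row units: -140 mm / 1000 = -0.14, -100 mm / 1000 = -0.1.

Call:
{"name": "arm_command", "arguments": {"plan": [[[0, 0, -0.005, 0, 0, 0, 1], [0, 0, -0.012, 0, 0, 0, 1], [0, 0, -0.025, 0, 0, 0, 1], [0, 0, -0.06, 0, 0, 0, 1], [0, 0, -0.1, 0, 0, 0, 1], [0, 0, -0.14, 0, 0, 0, 1], [0, 0, -0.14, 0, 0, 0, 1]]]}}

```text
time_s: 17.55
ee_pos: [0.4778, 0.4361, 0.1815]
eef_rot: [3.136, 0.009, -3.042]
force: [0.3, 0.4, -4.6]
grip_width: 0.0413
grip_force: 35.0
```

```bash
python3 - <<'E'
from h import *
o=ctrl.get_obs(); t=o["ee_pos"]; print(t,o["eef_rot"],o["time_s"],o["grip_width"])
p,d,W=snap("wrist","10"); Z=pts("wrist",d,W)
m=disc("wrist",d,W,t[:2],t[2]+.034,t[2]+.054,.022,None)
m=disc("wrist",d,W,t[:2],t[2]+.015,t[2]+.032,.03,None)
go(.589,-.04,.175,3.24)
E
```

```text
[0.47784421 0.4360516  0.18151325] [ 3.13577014  0.00868742 -3.04229926] 17.55 0.04132305227269999
wrist slopes [0.025 0.018 0.223] circle [481.5 436.6] 24.4 n 1697
wrist slopes [0.043 0.01  0.206] circle [471.5 435.6] 29.7 n 1931
go [ -64.3 -484.1    1.5] [0.0032 0.0048 0.0009]
```

To row units: -484 mm / 1000 = -0.484, -64 mm / 1000 = -0.064.

Call:
{"name": "arm_command", "arguments": {"plan": [[[-0.064, -0.484, 0.003, 0, 0, 0, 1], [-0.064, -0.484, 0.003, 0, 0, 0, 1], [-0.064, -0.484, 0.003, 0, 0, 0, 1], [-0.064, -0.484, 0.003, 0, 0, 0, 1], [-0.064, -0.484, 0.003, 0, 0, 0, 1], [-0.064, -0.484, 0.003, 0, 0, 0, 1], [-0.064, -0.484, 0.003, 0, 0, 0, 1], [-0.064, -0.484, 0.003, 0, 0, 0, 1], [-0.064, -0.484, 0.003, 0, 0, 0, 1], [-0.064, -0.484, 0.003, 0, 0, 0, 1], [-0.064, -0.484, 0.003, 0, 0, 0, 1], [-0.064, -0.484, 0.003, 0, 0, 0, 1]]]}}

```text
time_s: 18.8
ee_pos: [0.5873, -0.0411, 0.1697]
eef_rot: [3.141, -0.002, -3.044]
force: [-0.1, 1.1, -5.8]
grip_width: 0.0409
grip_force: 35.0
```

Call:
{"name": "arm_command", "arguments": {"plan": [[[0, 0, 0.02, 0, 0, 0, 1], [0, 0, 0.038, 0, 0, 0, 1], [0, 0, 0.048, 0, 0, 0, 1], [0, 0, 0.048, 0, 0, 0, 1], [0, 0, 0.048, 0, 0, 0, 1]]]}}

```text
time_s: 19.3
ee_pos: [0.588, -0.0401, 0.1235]
eef_rot: [-3.142, 0.0, -3.042]
force: [0.2, -0.5, -4.3]
grip_width: 0.0416
grip_force: 35.0
```

```bash
python3 - <<'E'
from h import *
o=ctrl.get_obs(); t=o["ee_pos"]; print(t,o["eef_rot"],o["time_s"],o["grip_width"])
p,d,W=snap("wrist","11")
m=disc("wrist",d,W,t[:2],t[2]+.036,t[2]+.050,.014,None)
q=snap("side","11")[0]; q2=snap("scene","11")[0]
cv2.imwrite("pics/c11.png",np.hstack([cv2.resize(p[100:400,130:430],(266,266)),cv2.resize(q[120:260,170:310],(266,266)),cv2.resize(q2[130:270,150:290],(266,266))]))
go(.589,-.04,.106,3.24)
E
```

```text
[ 0.58803827 -0.04008766  0.12354006] [-3.14156504e+00  3.25464987e-04 -3.04164199e+00] 19.3 0.04158627954942954
wrist slopes [0.016 0.002 0.165] circle [586.7 -40.8] 13.3 n 1673
go [-0.8  0.4 18. ] [-0.0003  0.0014  0.001 ]
```

View pics/c11.png

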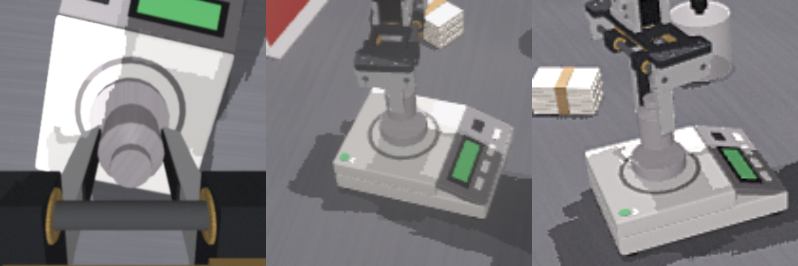

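The weight is held upright over the middle of the pan, and the pan is centred in the ring in all three views. I'm lowering it.

To row units: 18 mm / 1000 = 0.018, 17 mm / 1000 = 0.017.

Call:
{"name": "arm_command", "arguments": {"plan": [[[-0.001, 0, 0.006, 0, 0, 0, 1], [-0.001, 0, 0.011, 0, 0, 0, 1], [-0.001, 0, 0.015, 0, 0, 0, 1], [-0.001, 0, 0.017, 0, 0, 0, 1], [-0.001, 0, 0.018, 0, 0, 0, 1], [-0.001, 0, 0.018, 0, 0, 0, 1], [-0.001, 0, 0.018, 0, 0, 0, 1]]]}}

```text
time_s: 20.15
ee_pos: [0.589, -0.0406, 0.1052]
eef_rot: [-3.142, 0.0, -3.042]
force: [0.4, 0.4, -5.0]
grip_width: 0.0416
grip_force: 35.0
```

To row units: 1.4 mm / 1000 = 0.0014, 1 mm / 1000 = 0.001.

Call:
{"name": "arm_command", "arguments": {"plan": [[[0, 0, 0.0005, 0, 0, 0, 1], [0, 0, 0.001, 0, 0, 0, 1], [0, 0, 0.001, 0, 0, 0, 1], [0, 0, 0.0014, 0, 0, 0, 1], [0, 0, 0.0014, 0, 0, 0, 1]]], "squeeze": 20}}

```text
time_s: 20.65
ee_pos: [0.589, -0.0406, 0.1041]
eef_rot: [-3.141, 0.001, -3.042]
force: [-1.1, -0.3, 0.3]
grip_width: 0.0417
grip_force: 20.0
```

The force has gone from −5 N to about 0, so the weight is standing on the pan. I'm releasing it.

To row units: -150 mm / 1000 = -0.15, -110 mm / 1000 = -0.11.

Call:
{"name": "arm_command", "arguments": {"plan": [[[0, 0, 0.0002, 0, 0, 0, 0.1], [0, 0, 0.0002, 0, 0, 0, -0.2], [0, 0, 0.0002, 0, 0, 0, -0.6], [0, 0, 0.0002, 0, 0, 0, -1], [0, 0, 0.0002, 0, 0, 0, -1], [0, 0, 0.0002, 0, 0, 0, -1], [0, 0, -0.02, 0, 0, 0, -1], [0, 0, -0.06, 0, 0, 0, -1], [0, 0, -0.11, 0, 0, 0, -1], [0, 0, -0.15, 0, 0, 0, -1], [0, 0, -0.15, 0, 0, 0, -1]]]}}

```text
time_s: 21.75
ee_pos: [0.5904, -0.0407, 0.2597]
eef_rot: [-3.139, 0.009, -3.042]
force: [-0.3, 0.6, -1.0]
grip_width: 0.0941
grip_force: 0.0
```

```bash
python3 - <<'E'
from h import *
o=ctrl.get_obs(); t=o["ee_pos"]; print(t,o["eef_rot"],o["time_s"],o["grip_width"])
p,d,W=snap("wrist","12"); c=np.array([.589,-.0405])
disc("wrist",d,W,c,.138,.155,.018,.146); disc("wrist",d,W,c,.12,.133,.03,.127); disc("wrist",d,W,c,.078,.091,.045,.084)
for tag in("0",):
  for n in("scene","side"):
    p,d,W=load(n); Z=pts(n,d,W); m=(Z[...,2]>.112)&(Z[...,2]<.135)&(np.hypot(Z[...,0]-.382,Z[...,1]+.343)<.05); q=ray(n,W,np.argwhere(m)[:,::-1],.12)
    print(n,m.sum(),(q.min(0)+q.max(0))/2)
go(.382,-.343,.27,1.5708)
E
```

```text
[ 0.59042776 -0.04070115  0.25974371] [-3.13946169  0.0091074  -3.04231476] 21.75 0.09408068365604003
wrist slopes [0.026 0.002 0.146] circle [588.1 -41. ] 12.6 n 447
wrist slopes [-0.011  0.001  0.128] circle [588.4 -40.3] 21.2 n 640
wrist slopes [-0.001 -0.     0.084] circle [587.9 -41.7] 34.0 n 1155
scene 63 [ 0.38278081 -0.34218035  0.12      ]
side 67 [ 0.38150763 -0.34268095  0.12      ]
go [ 236.5 -280.3  -14.6] [0.0031 0.0045 1.67  ]
```

The weight stands centred at (0.588, −0.041), with its top at 146 mm. The cover is last.

To row units: -280 mm / 1000 = -0.28, 236 mm / 1000 = 0.236, 1.67 rad / 2.0944 = 0.7974.

Call:
{"name": "arm_command", "arguments": {"plan": [[[0.236, -0.28, 0.045, 0, 0, 0.7974, -1], [0.236, -0.28, 0.045, 0, 0, 0.7974, -1], [0.236, -0.28, 0.045, 0, 0, 0.7974, -1], [0.236, -0.28, 0.045, 0, 0, 0.7974, -1], [0.236, -0.28, 0.045, 0, 0, 0.7974, -1], [0.236, -0.28, 0.045, 0, 0, 0.7974, -1], [0.236, -0.28, 0.045, 0, 0, 0.7974, -1], [0.236, -0.28, 0.045, 0, 0, 0.7974, -1], [0.236, -0.28, 0.045, 0, 0, 0.7974, -1], [0.236, -0.28, 0.045, 0, 0, 0.7974, -1], [0.236, -0.28, 0.045, 0, 0, 0.7974, -1], [0.236, -0.28, 0.045, 0, 0, 0.7974, -1]]]}}

```text
time_s: 23.0
ee_pos: [0.3814, -0.3422, 0.2073]
eef_rot: [-3.14, -0.001, 1.568]
force: [-0.4, 0.3, -0.3]
grip_width: 0.0935
grip_force: 0.0
```

Call:
{"name": "arm_command", "arguments": {"plan": [[[0, 0, 0, 0, 0, 0, -1], [0, 0, 0, 0, 0, 0, -1]]]}}

```text
time_s: 23.2
ee_pos: [0.3817, -0.3424, 0.2082]
eef_rot: [-3.141, -0.001, 1.574]
force: [0.1, 0.1, 1.0]
grip_width: 0.0941
grip_force: 0.0
```

```bash
python3 - <<'E'
from h import *
o=ctrl.get_obs(); t=o["ee_pos"]; print(t,o["eef_rot"],o["time_s"])
p,d,W=snap("wrist","13"); cv2.imwrite("pics/wrist13b.png",p)
disc("wrist",d,W,np.array([.382,-.3425]),.118,.135,.025,.126); disc("wrist",d,W,np.array([.382,-.3425]),.09,.106,.06,.098)
go(.382,-.3425,.103,1.5708)
E
```

```text
[ 0.38168709 -0.3423638   0.20815063] [-3.14106460e+00 -5.56228974e-04  1.57436527e+00] 23.2
wrist slopes [ 0.004 -0.002  0.126] circle [ 380.8 -345.4] 14.5 n 728
wrist slopes [0.    0.001 0.098] circle [ 380.9 -346. ] 48.6 n 6626
go [-1.000e-01  3.000e-01  1.053e+02] [-0.0004 -0.0004  0.0029]
```

View pics/wrist13b.png

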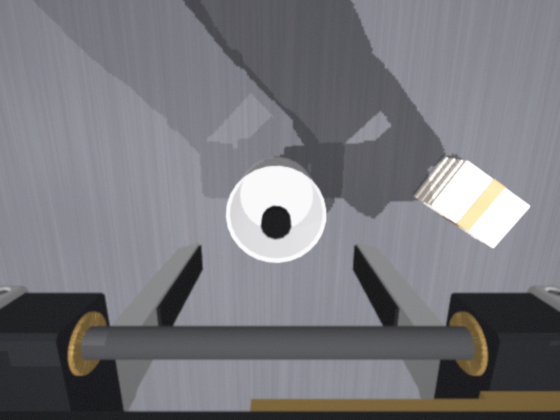

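The knob is at (276,222) in the wrist view, between the fingers, and the cartons at (472,200) are well clear. I'm descending to the knob.

To row units: 105 mm / 1000 = 0.105, 98 mm / 1000 = 0.098.

Call:
{"name": "arm_command", "arguments": {"plan": [[[-0.002, 0, 0.04, 0, 0, 0, -1], [-0.002, 0, 0.075, 0, 0, 0, -1], [-0.002, 0, 0.098, 0, 0, 0, -1], [-0.002, 0, 0.105, 0, 0, 0, -1], [-0.002, 0, 0.105, 0, 0, 0, 1], [-0.002, 0, 0.105, 0, 0, 0, 1], [-0.002, 0, 0.105, 0, 0, 0, 1], [-0.002, 0, 0.105, 0, 0, 0, 1], [-0.002, 0, 0.105, 0, 0, 0, 1], [-0.002, 0, 0.105, 0, 0, 0, 1], [-0.002, 0, 0.105, 0, 0, 0, 1], [-0.002, 0, 0.105, 0, 0, 0, 1]]], "squeeze": 25}}

```text
time_s: 24.45
ee_pos: [0.3818, -0.3445, 0.1037]
eef_rot: [-3.142, -0.0, 1.571]
force: [-0.8, 0.2, 0.1]
grip_width: 0.0335
grip_force: 0.0
```

To row units: -172 mm / 1000 = -0.172, -160 mm / 1000 = -0.16.

Call:
{"name": "arm_command", "arguments": {"plan": [[[0, 0, -0.02, 0, 0, 0, 1], [0, 0, -0.06, 0, 0, 0, 1], [0, 0, -0.11, 0, 0, 0, 1], [0, 0, -0.16, 0, 0, 0, 1], [0, 0, -0.172, 0, 0, 0, 1], [0, 0, -0.172, 0, 0, 0, 1]]]}}

```text
time_s: 25.05
ee_pos: [0.3821, -0.3449, 0.277]
eef_rot: [3.139, 0.002, 1.571]
force: [0.8, 0.3, -1.7]
grip_width: 0.0267
grip_force: 25.0
```

```bash
python3 - <<'E'
from h import *
o=ctrl.get_obs(); t=o["ee_pos"]; print(t,o["eef_rot"],o["time_s"],o["grip_width"])
p,d,W=snap("wrist","14")
disc("wrist",d,W,t[:2],t[2]-.015,t[2]+.006,.06,None)
go(.589,-.040,.275,1.5708)
E
```

```text
[ 0.3820928  -0.34486682  0.27702788] [3.13949246e+00 2.20269384e-03 1.57083794e+00] 25.05 0.026748271621182956
wrist slopes [-0.019  0.164  0.277] circle [ 380.4 -339.1] 38.9 n 113
go [304.5 207.3  -0. ] [-0.0002 -0.0002 -0.0001]
```

The fingers only finished closing as the lift began, so I'm checking the hold.

```bash
python3 - <<'E'
from h import *
o=ctrl.get_obs(); t=o["ee_pos"]; print(t,o["time_s"],o["grip_width"],o["force"])
a=load("wrist","14")[0]; im=[cv2.resize(a[100:400,130:430],(266,266))]
for n in("side","scene"):
    p,d,W=snap(n,"15"); u,v=proj(n,W,[[*t[:2],t[2]-.04]])[0].astype(int); print(n,u,v); u=max(u,60);v=max(v,60)
    im.append(cv2.resize(p[v-60:v+60,u-60:u+60],(266,266)))
cv2.imwrite("pics/c15.png",np.hstack(im))
E
```

```text
[ 0.38167488 -0.34445056  0.27492293] 25.1 0.02697675672893066 [-0.22407891  1.29207815 -2.5583313 ]
side 334 75
scene 235 92
```

View pics/c15.png

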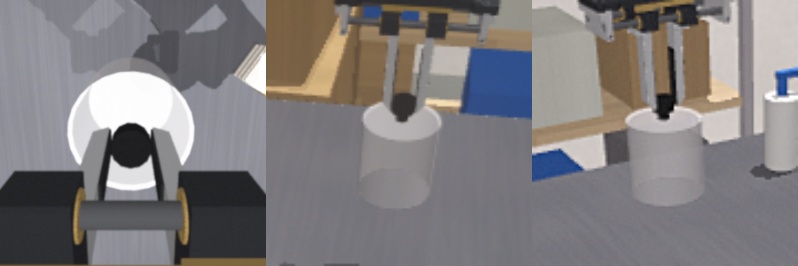

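```bash
python3 - <<'E'
from h import *
p,d,W=load("wrist","14"); Z=pts("wrist",d,W); t=np.array([.3821,-.3449,.277])
r=np.hypot(Z[...,0]-t[0],Z[...,1]-t[1]); k=(r<.012)&(Z[...,2]>.25)&(Z[...,2]<.32)
print("knob top z",np.percentile(Z[...,2][k],[10,50,90]))
z=Z[...,2][(r<.05)&(Z[...,2]>.22)&(Z[...,2]<.29)]; print(np.histogram(z,bins=np.arange(.22,.292,.004)))
disc("wrist",d,W,t[:2],.245,.272,.055,None)
E
```

```text
knob top z [0.26008325 0.2873872  0.28840307]
(array([  51,   63,   61,   52,   75,   72,   65,   87,   81, 6327, 3446,
          0,   22,   90,  119,  179, 1175]), array([0.22 , 0.224, 0.228, 0.232, 0.236, 0.24 , 0.244, 0.248, 0.252,
       0.256, 0.26 , 0.264, 0.268, 0.272, 0.276, 0.28 , 0.284, 0.288]))
wrist slopes [-0.    -0.005  0.26 ] circle [ 382.6 -347.1] 49.3 n 9780
```

The cover is held level but higher up: the knob is 11 mm deep in the pads and the lower edge is at about TCP − 115 mm. That's safe enough. I'll firm the grip, raise it further, and carry it over more gently.

To row units: 250 mm / 1000 = 0.25, 225 mm / 1000 = 0.225.

Call:
{"name": "arm_command", "arguments": {"plan": [[[0, 0, -0.01, 0, 0, 0, 1], [0, 0, -0.025, 0, 0, 0, 1], [0.02, 0.014, -0.025, 0, 0, 0, 1], [0.045, 0.031, -0.025, 0, 0, 0, 1], [0.075, 0.051, -0.025, 0, 0, 0, 1], [0.105, 0.071, -0.025, 0, 0, 0, 1], [0.135, 0.092, -0.025, 0, 0, 0, 1], [0.165, 0.112, -0.025, 0, 0, 0, 1], [0.195, 0.132, -0.025, 0, 0, 0, 1], [0.225, 0.153, -0.025, 0, 0, 0, 1], [0.25, 0.17, -0.025, 0, 0, 0, 1], [0.25, 0.17, -0.025, 0, 0, 0, 1]]], "squeeze": 40}}

```text
time_s: 26.4
ee_pos: [0.5529, -0.0918, 0.2997]
eef_rot: [-3.14, -0.001, 1.574]
force: [-0.1, -1.2, -0.8]
grip_width: 0.0267
grip_force: 40.0
```

To row units: 55 mm / 1000 = 0.055, 50 mm / 1000 = 0.05.

Call:
{"name": "arm_command", "arguments": {"plan": [[[0.02, 0.014, 0, 0, 0, 0, 1], [0.04, 0.027, 0, 0, 0, 0, 1], [0.05, 0.034, 0, 0, 0, 0, 1], [0.055, 0.037, 0, 0, 0, 0, 1], [0.055, 0.037, 0, 0, 0, 0, 1], [0.055, 0.037, 0, 0, 0, 0, 1]]]}}

```text
time_s: 27.0
ee_pos: [0.5885, -0.0403, 0.3007]
eef_rot: [-3.141, 0.0, 1.57]
force: [-0.5, 1.5, -2.0]
grip_width: 0.0267
grip_force: 40.0
```

```bash
python3 - <<'E'
from h import *
o=ctrl.get_obs(); t=o["ee_pos"]; print(t,o["eef_rot"],o["time_s"],o["grip_width"],o["force"])
p,d,W=snap("wrist","16")
disc("wrist",d,W,t[:2],t[2]-.03,t[2]-.008,.055,None)
im=[cv2.resize(p[100:400,130:430],(266,266))]
for n in("side","scene"):
    q,d,W=snap(n,"16"); u,v=proj(n,W,[[.589,-.04,.16]])[0].astype(int); im.append(cv2.resize(q[v-75:v+75,u-75:u+75],(266,266)))
cv2.imwrite("pics/c16.png",np.hstack(im))
go(.589,-.039,.18,1.5708)
E
```

```text
[ 0.58847362 -0.04027811  0.30066227] [-3.14141826e+00  1.50271389e-04  1.57028268e+00] 27.0 0.02667032735507071 [-0.5387328   1.47650545 -1.99120998]
wrist slopes [-0.003 -0.003  0.283] circle [589.5 -42.5] 49.2 n 9804
go [  1.2   0.4 120.8] [ 0.0002  0.0001 -0.0008]
```

View pics/c16.png

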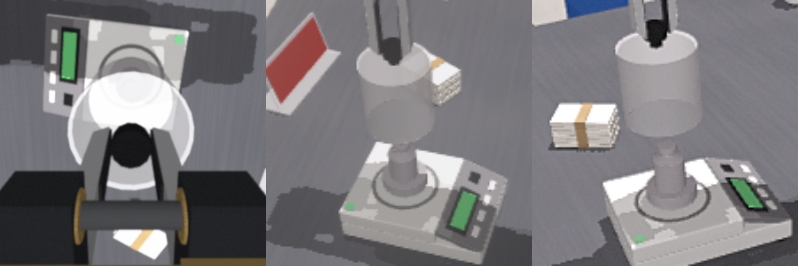

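The cover is level above the weight, its centre within about 2 mm of the axis, and nothing is touching. I'm lowering it.

To row units: 121 mm / 1000 = 0.121, 1.2 mm / 1000 = 0.0012.

Call:
{"name": "arm_command", "arguments": {"plan": [[[0.0012, 0.0004, 0.015, 0, 0, 0, 1], [0.0012, 0.0004, 0.032, 0, 0, 0, 1], [0.0012, 0.0004, 0.05, 0, 0, 0, 1], [0.0012, 0.0004, 0.068, 0, 0, 0, 1], [0.0012, 0.0004, 0.085, 0, 0, 0, 1], [0.0012, 0.0004, 0.098, 0, 0, 0, 1], [0.0012, 0.0004, 0.108, 0, 0, 0, 1], [0.0012, 0.0004, 0.115, 0, 0, 0, 1], [0.0012, 0.0004, 0.119, 0, 0, 0, 1], [0.0012, 0.0004, 0.121, 0, 0, 0, 1], [0.0012, 0.0004, 0.121, 0, 0, 0, 1], [0.0012, 0.0004, 0.121, 0, 0, 0, 1]]]}}

```text
time_s: 28.35
ee_pos: [0.5894, -0.0384, 0.1801]
eef_rot: [3.141, 0.0, 1.571]
force: [0.4, -0.4, -0.6]
grip_width: 0.0267
grip_force: 40.0
```

To row units: 3 mm / 1000 = 0.003, 2 mm / 1000 = 0.002.

Call:
{"name": "arm_command", "arguments": {"plan": [[[0, 0, 0.001, 0, 0, 0, 1], [0, 0, 0.002, 0, 0, 0, 1], [0, 0, 0.003, 0, 0, 0, 1], [0, 0, 0.003, 0, 0, 0, 1], [0, 0, 0.003, 0, 0, 0, 1]]]}}

```text
time_s: 28.85
ee_pos: [0.5892, -0.0383, 0.1766]
eef_rot: [-3.142, -0.0, 1.571]
force: [-0.4, -0.3, -0.4]
grip_width: 0.0266
grip_force: 40.0
```

```bash
python3 - <<'E'
from h import *
o=ctrl.get_obs(); t=o["ee_pos"]; print(t,o["force"],o["grip_width"])
p,d,W=snap("wrist","17"); disc("wrist",d,W,t[:2],t[2]-.03,t[2]-.008,.055,None)
E
```

```text
[ 0.58919154 -0.03833196  0.17662977] [-0.37738921 -0.28418839 -0.36120159] 0.026554223873501485
wrist slopes [-0.002 -0.002  0.159] circle [590.3 -40.6] 49.2 n 9776
```

To row units: 1.1 mm / 1000 = 0.0011, 0.6 mm / 1000 = 0.0006.

Call:
{"name": "arm_command", "arguments": {"plan": [[[0, 0, 0.0006, 0, 0, 0, 1], [0, 0, 0.0011, 0, 0, 0, 1], [0, 0, 0.0011, 0, 0, 0, 1], [0, 0, 0.0011, 0, 0, 0, 1]]]}}

```text
time_s: 29.3
ee_pos: [0.5892, -0.0383, 0.1755]
eef_rot: [-3.142, 0.0, 1.571]
force: [0.2, 1.1, -1.7]
grip_width: 0.0266
grip_force: 40.0
```

To row units: -100 mm / 1000 = -0.1, -60 mm / 1000 = -0.06.

Call:
{"name": "arm_command", "arguments": {"plan": [[[0, 0, 0, 0, 0, 0, 0.3], [0, 0, 0, 0, 0, 0, -0.2], [0, 0, 0, 0, 0, 0, -0.5], [0, 0, 0, 0, 0, 0, -0.5], [0, 0, 0, 0, 0, 0, -0.5], [0, 0, -0.02, 0, 0, 0, -0.5], [0, 0, -0.06, 0, 0, 0, -0.5], [0, 0, -0.1, 0, 0, 0, -0.5], [0, 0, -0.1, 0, 0, 0, -0.5], [0, 0, -0.1, 0, 0, 0, -0.5]]]}}

```text
time_s: 30.3
ee_pos: [0.5893, -0.0383, 0.2759]
eef_rot: [3.14, 0.0, 1.571]
force: [0.1, 0.4, -0.7]
grip_width: 0.0704
grip_force: 0.0
```

```bash
python3 - <<'E'
from h import *
o=ctrl.get_obs(); t=o["ee_pos"]; print(t,o["force"],o["grip_width"],o["time_s"])
p,d,W=snap("wrist","18"); disc("wrist",d,W,np.array([.589,-.04]),.145,.168,.06,.158)
im=[cv2.resize(p[100:400,130:430],(266,266))]
for n in("side","scene"):
    q,d,W=snap(n,"18"); u,v=proj(n,W,[[.589,-.04,.12]])[0].astype(int); im.append(cv2.resize(q[v-75:v+75,u-75:u+75],(266,266)))
cv2.imwrite("pics/c18.png",np.hstack(im))
E
```

```text
[ 0.58927219 -0.03832824  0.27588065] [ 0.07957961  0.38826775 -0.73922619] 0.07042429342184658 30.3
wrist slopes [-0.     0.002  0.158] circle [589.5 -40.9] 48.8 n 6336
```

View pics/c18.png

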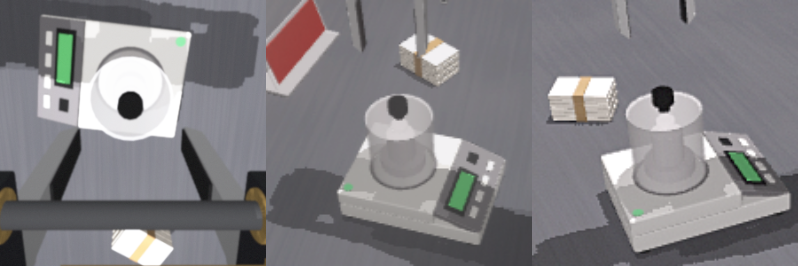

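The cover stands level on the ring, its top at 158 mm and centre at (0.5895, −0.041). The weight is upright inside and the gripper is clear, so I'm handing in.

```bash
python3 -c "
from station import ctrl
print(ctrl.hand_in())"
```

```text
the job is handed in; nothing more can be done
None
```

The balance is reassembled and loaded (support, pan, larger weight, then the cover centred on the ring), and I handed it in at about 30 s; the hand-in gave no verdict, but the last pictures show everything in place, level and clear of the gripper.

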